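# Unlatch the hold-down bar of a card service jig and hold it up

## Task

A power card sits in the service jig under a yellow hold-down bar, whose head is locked over a steel ball by a spring latch. With the bar still down, draw the red latch tab sideways, away from the head, against its spring until you feel its end stop, then lift the bar's head off the ball until the bar stands at about 30 degrees, and finish holding it there in the gripper, so that I can slide the card out. Leave the card and the things lying around the jig where they are.

Things in the scene. Friction and masses are not known exactly. Their poses are not given: they have to be found in the camera images.
- jig: Fixed service jig: grey base plate 330 x 150 x 12 mm with yellow hinge cheeks at one end and a steel ball on a stem at the other. Origin at table level exactly under the ball; x runs along the bar from the ball to the hinge (230 mm), y points sideways, the way the latch tab is pulled, z up. Plate spans x -50 to +280 mm, y -75 to +75 mm. Turned by up to about 35 degrees.
- ball (a point): Centre of the 32 mm steel ball, 66 mm above the table, fixed to the jig.
- hinge (a point): Point on the bar's hinge axis, 230 mm from the ball along the jig's x and 82 mm above the table. The axis is level, parallel to the jig's y.
- bar (a joint): Angle of the yellow hold-down bar about its hinge (rad): 0 = down with its head on the ball, grows as the head rises, stop at 1.2. The bar is 30 mm wide and 14 mm thick, about 0.5 kg with the latch, and falls down when let go. The latch lets it rise only some 0.01 rad while engaged.
- bar_head (a point): Middle of the upper face of the bar's head (50 x 46 mm yellow block over the ball); 93 mm above the table when the bar is down.
- latch (a joint): Travel of the spring latch (m), along the jig's y: 0 = engaged (steel fork under the ball), end stop at 0.024. The spring pulls it back with 3 N at 0, growing to 9 N at the stop; the head comes free of the ball when it is drawn by 18 mm or more. It moves with the bar.
- tab_grip (a point): Grip point on the red latch tab, 128 mm above the table with the bar down, at jig x 0, y 54 mm when engaged. The tab is an upright plate, 12 mm thick along jig y, 30 mm wide along x; the point lies in mid-thickness, 23 mm below its top edge; 25 mm free space to the head. A grip across the 12 mm pulls the tab and lifts the bar; the tab may turn between the pads as the bar swings.
- module: The power card: red board 120 x 92 mm with a finned aluminium heat sink, 46 mm high, 0.35 kg, loose in the jig's nest under the bar. Origin at the centre of its underside. Bystander.
- driver: Orange-handled screwdriver, 170 mm long, on the table beside the jig. Bystander.
- tray: Small blue open parts tray 110 x 80 x 35 mm. Origin at the centre of its underside. Bystander.
- jar: Small jar, 56 mm across, 80 mm high. Origin at the centre of its underside. Bystander.

How it is judged:
On the way, in this order (a step that is already met when the one before it is completed fails the run):
1. the latch is drawn to its end stop while the bar is still down on the ball (value of joint latch above 0.0205 m and value of joint bar below 0.03 rad), for 0.1 s.
2. the bar's head is lifted off the ball (value of joint bar above 0.2 rad), for 0.1 s.
At the end, for the whole second after the job is handed in: The gripper's fingers hold the bar or its latch (over 0.8 N), the bar still (under 0.15 rad/s) at 0.38 to 0.68 rad (22 to 39 degrees); no loose thing touches the bar; the card lies within 15 mm, the screwdriver, tray and jar within 30 mm of their starts (value of joint bar between 0.38 and 0.68 rad and velocity of joint bar between -0.15 and 0.15 rad/s and contact force between the fingers and bar above 0.8 N and contact force between bar and module below 0.2 N and contact force between bar and driver below 0.2 N and contact force between bar and tray below 0.2 N and contact force between bar and jar below 0.2 N and distance of module from where it was at the start of the episode below 0.015 m and distance of each of driver, tray, jar from where it was at the start of the episode below 0.03 m); the arm keeps its last pose, push and grip.
It fails at once if the power card is shifted by more than 15 mm (distance of module from where it was at the start of the episode above 0.015 m).
It fails at once if the screwdriver, tray or jar is shifted by more than 30 mm (distance of any of driver, tray, jar from where it was at the start of the episode above 0.03 m).
It also fails if it takes over 42 s, if anything falls off the work surface, if the arm or the gripper's body presses on something with over 40 N, if the wrist force passes 120 N, or if a joint passes its speed limit or range.

## Robot

A 7-joint arm with a two-finger parallel gripper is mounted at the origin on the work surface. World frame = base frame: x ahead of the robot, y to its left, z up, the work surface at z = 0. Lengths are in m, angles in rad, forces in N, time in s.
With the tool pointing down it reaches from about 0.4 to 0.85 m from the base axis. Payload 4.5 kg.
Tool frame: the origin (TCP) lies on the centre line of the jaws, within the pads' length; the fingertips stand r.tip_extent ahead of it and the grasp point (between the pads) is the TCP (r.tip_extent is the distance from the TCP to the fingertips, in m); z points along the fingers, y is the line along which they close (so a half turn about z gives the same grasp; the last joint's range is limited). The gripper opens to 88 mm and grips with 3 to 60 N. Pads are 18 mm wide; open, the fingers measure 123 mm over their backs; the gripper's body (75 mm by 187 mm) begins 45 mm behind the grasp point.
Start: joints at [1.197, 0.689, -0.195, 1.565, 0.157, 0.902, -0.215], TCP at [0.248, -0.574, 0.233] pointing down, gripper open.
Joint ranges: [-3.01, 3.01], [-0.46, 2.08], [-1.47, 1.51], [0.13, 2.56], [-1, 4.14], [0.04, 2.09], [-2.66, 2.66]. Speed limits (rad/s): [2.57, 2.57, 3.14, 3.14, 3.14, 3.14, 3.14].

## Interface

Orientations are given as a unit quaternion [x, y, z, w].
In Python, from plant import sensors, vision, finish_job, r gives the robot as it stands. The module is installed in compiled form; this text tells all that it offers.
- The arm moves only by the tool step_arm, never from a script. Its argument "steps" is a list of rows, each a list of 2 entries, a list of its own where there are three numbers: the shift along the tool's x, y, z in cm, then the turn, a rotation vector about the tool's x, y, z in degrees. A call has 1 to 12 rows; each row shifts and turns the commanded pose from where the row before left it, along the tool's axes as they then stand; what a row does not reach is not made up. A row lasts 1/8 s, in which the tool goes at most 62.5 mm and 10.7 degrees, less where a joint would pass 70% of its speed; a pose out of reach is approached as far as the arm can. A call with a gripper value outside its range is refused whole. "claw" is the opening, from -1 (shut) to 1 (fully open), set as the call begins (left out, the last holds). The fingers move at their own pace and stop on an object; "grip_force" is the grip in N (left out, the last holds). Time passes only in rows, so rows that do not move let the fingers close. It gives the time, the measured TCP pose, the force, the opening and the grip force at its end, in the units of the state.
- sensors.get_state(): the state, without advancing time (a new reading comes with each control period).
- vision.snapshot(name): name is "scene" or "top" or "wrist"; returns a dict with "img" (420x560x3 uint8, red, green, blue), "fx", "fy", "cx", "cy" (pixels), "k1" (the pictures are not rectified: a ray, as slopes to the right and down, at radius r is drawn at 1 + k1 r^2 times it, then the intrinsics apply), "position" and "rotation" of the camera in the world. Camera axes: x right, y down, z forward; pixel columns grow to the right and rows downward; lengths in m; the calibration is good to about 2 mm. A picture is of the moment at which its call begins. There is no depth.
- finish_job(): hands the job in; it is judged then, once.
The state is a dict: "clock": time; "q": joint angles; "qd": joint speeds; "joint_torque": joint torques, N m; "tool_pos": TCP position; "eef_rot": TCP orientation; "contact_force": force on the tool from outside, world axes, zero at the start; "moment": the same for the moment, N m; "opening": opening from 0.0 (shut) to 1.0 (fully open); "finger_force": force on a finger pad.
Only numpy, scipy, OpenCV 4.12 (cv2) and the standard library are available. Lean on these libraries where they do the work, as an engineer would, in place of code of your own. Each camera call takes 0.05 s, during which the arm holds its last target. There are 200 camera calls.

## Working session

There is one attempt and no reset: what is moved stays moved. The work goes in short steps, Python scripts to look and compute and a tool call to move; the robot and the scene stay as the last step left them, time stands still between calls to the robot, and variables do not carry over. Pictures are saved under pics/ and viewed, at most 10 in all, crops included, and the job is handed in when it is done.

Besides the shell and the picture viewer there is one more tool, called after "Request:" by a JSON object that holds its "fn" and its "kwargs". step_arm: Moves the arm, as the interface text tells. Its arguments: {"type":"object","properties":{"steps":{"type":"array"},"claw":{"type":"number"},"grip_force":{"type":"number"}},"required":["steps"]}

```bash
mkdir -p pics; cat > h.py <<'E'
import numpy as np, cv2
from plant import sensors, vision, r
def snap(n,f=None):
    s=vision.snapshot(n)
    if f: cv2.imwrite('pics/'+f,s['img'][:,:,::-1])
    return s
def ray(s,u,v):
    K=np.array([[s['fx'],0,s['cx']],[0,s['fy'],s['cy']],[0,0,1.]])
    xd=np.array([(u-s['cx'])/s['fx'],(v-s['cy'])/s['fy']]); x=xd.copy()
    for _ in range(20): x=xd/(1+s['k1']*(x@x))
    d=np.array(s['rotation'])@np.array([x[0],x[1],1]); return np.array(s['position']),d/np.linalg.norm(d)
def onz(s,u,v,z):
    p,d=ray(s,u,v); return p+d*(z-p[2])/d[2]
def tri(s1,p1,s2,p2):
    a,d=ray(s1,*p1); b,e=ray(s2,*p2)
    t=np.linalg.lstsq(np.c_[d,-e],b-a,rcond=None)[0]
    P,Q=a+d*t[0],b+e*t[1]; return (P+Q)/2,np.linalg.norm(P-Q)
E
python3 - <<'E'
from h import *
a=snap('scene','s.png');b=snap('top','t.png')
cv2.imwrite('pics/st.png',cv2.resize(np.vstack([a['img'],b['img']])[:,:,::-1],(560,840))[:, :])
for s in(a,b):print(s['position'],np.array(s['rotation']).round(2).tolist())
st=sensors.get_state();print(st,r.tip_extent)
E
```

```text
[1.16970575 0.27467902 0.97418644] [0.55, 0.77, -0.26, -0.18]
[0.38008042 0.05664898 1.26797209] [-0.7, 0.71, -0.06, 0.06]
{'clock': 0.1, 'q': array([ 1.19683371,  0.68987974, -0.19452101,  1.5662251 ,  0.15727865,
        0.90245672, -0.21510889]), 'qd': array([ 3.19309240e-04, -2.37404034e-03,  1.55374998e-04, -2.67059871e-03,
       -8.18527442e-05, -1.06132989e-04, -8.40337386e-05]), 'joint_torque': array([-4.11344648e-03, -5.28495705e+01, -1.27170146e+00, -1.53838509e+01,
       -5.25780057e-02,  1.96996378e-03,  5.30614579e-05]), 'tool_pos': array([ 0.24759456, -0.5732593 ,  0.23180693]), 'eef_rot': array([ 9.79282424e-01,  2.02497679e-01, -2.05776148e-04, -7.63362524e-04]), 'contact_force': array([-0.76732832,  0.09257385,  0.32603758]), 'moment': array([-0.02156113,  0.01405342, -0.04002116]), 'finger_force': 0.0, 'opening': 0.9988884438369473} 0.019
```

View pics/s.png

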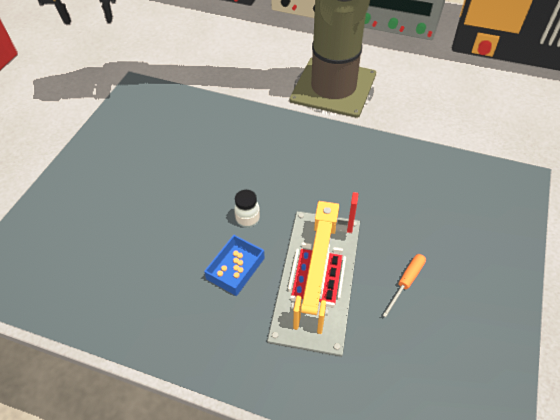

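View pics/t.png

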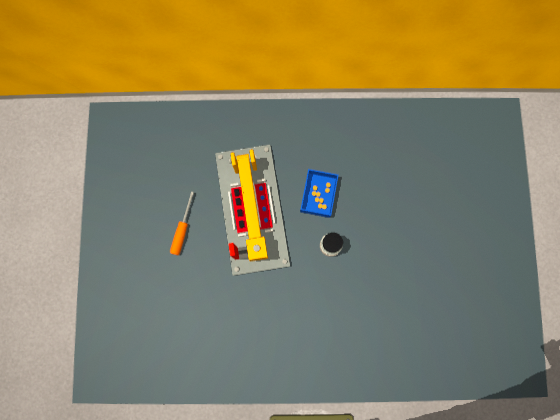

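The jig's head faces the robot, with the hinge away from it. The red tab is at about (352,212) in scene and (234,251) in top. The plate corners in top are about (216,153), (271,146), (290,266) and (233,275). The tray and jar lie on the right and the screwdriver on the left.

```bash
python3 - <<'E'
from h import *
a=snap('scene');b=snap('top')
C=np.array([onz(b,u,v,.012)[:2] for u,v in [(216,153),(271,146),(290,266),(233,275)]])
print(C.round(3).tolist())
far=(C[0]+C[1])/2;near=(C[2]+C[3])/2
print('len',np.linalg.norm(far-near))
def red(s,box):
    h=cv2.cvtColor(s['img'],cv2.COLOR_RGB2HSV);m=cv2.inRange(h,(0,170,80),(8,255,255))|cv2.inRange(h,(172,170,80),(180,255,255))
    k=np.zeros_like(m);x0,y0,x1,y1=box;k[y0:y1,x0:x1]=m[y0:y1,x0:x1]
    ys,xs=np.nonzero(k);return cv2.minAreaRect(np.c_[xs,ys].astype(np.float32)),xs.min(),xs.max(),ys.min(),ys.max()
ra=red(a,(335,185,370,240));rb=red(b,(222,235,246,268));print(ra,rb)
def yel(s,box):
    h=cv2.cvtColor(s['img'],cv2.COLOR_RGB2HSV);m=cv2.inRange(h,(20,150,120),(32,255,255))
    k=np.zeros_like(m);x0,y0,x1,y1=box;k[y0:y1,x0:x1]=m[y0:y1,x0:x1];ys,xs=np.nonzero(k);return cv2.minAreaRect(np.c_[xs,ys].astype(np.float32))
yb=yel(b,(235,239,275,275));print('head',yb,onz(b,*yb[0],.093))
print('bolt',onz(b,257,248,.095), onz(a,326,211,.095))
for ang in [(far-near)]:
    x=ang/np.linalg.norm(ang);y=np.array([-x[1],x[0]]);th=np.arctan2(x[1],x[0]);mid=(far+near)/2
    o=mid-.115*x;print('yaw',np.degrees(th),'ball',o,'tab',o+.054*y)
# top edge end points of tab
print('tab top',onz(b,*rb[0],.151),tri(a,ra[0],b,rb[0]))
E
```

```text
Traceback (most recent call last):
  File "h.py", line 13, in onz
    p,d=ray(s,u,v); return p+d*(z-p[2])/d[2]
        ~~~^^^^^^^
  File "h.py", line 11, in ray
    d=np.array(s['rotation'])@np.array([x[0],x[1],1]); return np.array(s['position']),d/np.linalg.norm(d)
      ~~~~~~~~~~~~~~~~~~~~~~~^~~~~~~~~~~~~~~~~~~~~~~~
ValueError: matmul: Input operand 1 has a mismatch in its core dimension 0, with gufunc signature (n?,k),(k,m?)->(n?,m?) (size 3 is different from 4)
```

Rotation is a quaternion.

```bash
sed -i "s/np.array(s\['rotation'\])@/R.from_quat(s['rotation']).as_matrix()@/; 1a from scipy.spatial.transform import Rotation as R" h.py
cat > m.py <<'E'
from h import *
a=snap('scene');b=snap('top')
C=np.array([onz(b,u,v,.012)[:2] for u,v in [(216,153),(271,146),(290,266),(233,275)]])
print(C.round(3).tolist())
far=(C[0]+C[1])/2;near=(C[2]+C[3])/2
print('len',np.linalg.norm(far-near))
def red(s,box):
    h=cv2.cvtColor(s['img'],cv2.COLOR_RGB2HSV);m=cv2.inRange(h,(0,170,80),(8,255,255))|cv2.inRange(h,(172,170,80),(180,255,255))
    k=np.zeros_like(m);x0,y0,x1,y1=box;k[y0:y1,x0:x1]=m[y0:y1,x0:x1]
    ys,xs=np.nonzero(k);return cv2.minAreaRect(np.c_[xs,ys].astype(np.float32)),xs.min(),xs.max(),ys.min(),ys.max()
ra=red(a,(335,185,370,240));rb=red(b,(222,235,246,268));print(ra,rb)
print('bolt',tri(a,(326,211),b,(257,248)))
x=(far-near)/np.linalg.norm(far-near);y=np.array([-x[1],x[0]]);o=(far+near)/2-.115*x
print('yaw',np.degrees(np.arctan2(x[1],x[0])),'ball',o,'tab',o+.054*y)
print('tab top',onz(b,*rb[0][0],.14),tri(a,ra[0][0],b,rb[0][0]))
print(R.from_quat(sensors.get_state()['eef_rot']).as_matrix().round(3))
E
python3 m.py
```

```text
[[0.773, 0.241], [0.79, 0.094], [0.47, 0.048], [0.449, 0.193]]
len 0.32569624037782086
(((352.2099914550781, 212.0299835205078), (5.232590675354004, 38.74945068359375), 8.130102157592773), np.int64(348), np.int64(357), np.int64(193), np.int64(231)) (((233.5, 250.5), (15.0, 9.0), 90.0), np.int64(229), np.int64(238), np.int64(243), np.int64(258))
bolt (array([0.50830719, 0.12660597, 0.09341217]), np.float64(0.0011074709315035231))
yaw 8.317906248253268 ball [0.50654591 0.1275427 ] tab [0.49873397 0.18097465]
tab top [0.49790559 0.17869189 0.14      ] (array([0.50165065, 0.18190282, 0.10536142]), np.float64(0.0010996782416992249))
[[ 0.918  0.397 -0.   ]
 [ 0.397 -0.918  0.   ]
 [-0.    -0.001 -1.   ]]
```

Request:
{"fn": "step_arm", "kwargs": {"steps": [[[5, -2.8, 0], [0, 0, 0]], [[5, -2.8, 0], [0, 0, 0]], [[5, -2.8, 0], [0, 0, 0]], [[5, -2.8, 0], [0, 0, 0]], [[5, -2.8, 0], [0, 0, 0]], [[5, -2.8, 0], [0, 0, 0]], [[3, -5, 0], [0, 0, 0]], [[3, -5, 0], [0, 0, 0]], [[3, -5, 0], [0, 0, 0]], [[3, -5, 0], [0, 0, 0]], [[3, -5, 0], [0, 0, 0]], [[3, -5, 0], [0, 0, 0]]], "claw": 1, "grip_force": 45}}

```text
clock: 1.8
tool_pos: [0.5032, 0.0481, 0.2327]
eef_rot: [0.979, 0.202, 0.0, 0.0]
contact_force: [1.1, 0.1, -0.9]
opening: 1.005
finger_force: 0.0
```

```bash
cat > g.py <<'E'
from h import *
import sys
st=sensors.get_state();M=R.from_quat(st['eef_rot']).as_matrix()
T=np.array(eval(sys.argv[1]));yaw=float(sys.argv[2])
print(st['clock'],st['tool_pos'].round(4),'f',st['contact_force'].round(1),'op',round(st['opening'],3),'ff',st['finger_force'])
print(M.round(3).tolist())
Y=-np.array([-np.sin(np.radians(yaw)),np.cos(np.radians(yaw)),0]);X=np.cross(Y,[0,0,-1.])
W=np.c_[X,Y,[0,0,-1.]]
print('shift cm',(M.T@(T-st['tool_pos'])*100).round(2),'turn deg',R.from_matrix(M.T@W).as_rotvec(degrees=True).round(2))
E
python3 g.py '[.499,.181,.21]' 8.3
```

```text
1.8 [0.5032 0.0481 0.2327] f [ 1.1  0.1 -0.9] op 1.005 ff 0.0
[[0.918, 0.397, 0.001], [0.397, -0.918, -0.0], [0.001, 0.0, -1.0]]
shift cm [  4.89 -12.37   2.27] turn deg [ 0.02 -0.04 15.06]
```

Request:
{"fn": "step_arm", "kwargs": {"steps": [[[1.6, -4.1, 0.7], [0, 0, 0]], [[1.6, -4.1, 0.8], [0, 0, 0]], [[1.7, -4.2, 0.8], [0, 0, 0]], [[0, 0, 0], [0, 0, 7.5]], [[0, 0, 0], [0, 0, 7.5]], [[0, 0, 0], [0, 0, 0]], [[0, 0, 0], [0, 0, 0]]]}}

```text
clock: 2.68
tool_pos: [0.4988, 0.1795, 0.2096]
eef_rot: [0.997, 0.074, 0.0, 0.0]
contact_force: [-0.1, -0.4, -0.3]
opening: 1.002
finger_force: 0.0
```

```bash
python3 g.py '[.499,.181,.128]' 8.3; python3 -c "
from h import *
snap('wrist','w.png')"
```

```text
2.675 [0.4988 0.1795 0.2096] f [-0.1 -0.4 -0.3] op 1.002 ff 0.0
[[0.989, 0.148, 0.0], [0.148, -0.989, -0.0], [0.0, 0.0, -1.0]]
shift cm [ 0.05 -0.15  8.16] turn deg [ 0.   -0.01  0.18]
```

View pics/w.png

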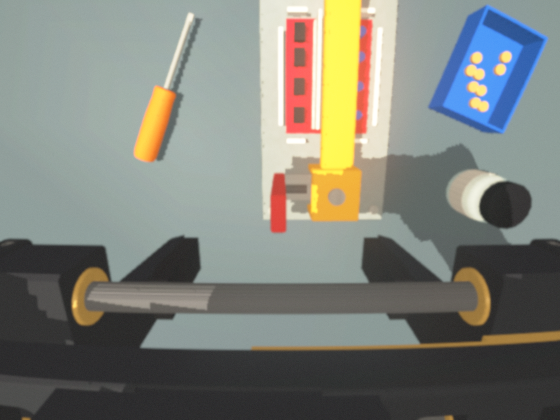

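The wrist view shows the tab's top at about (279,208), the head block at about (335,195), and the jig square to the jaws. I'll check this against the estimate.

```bash
python3 - <<'E'
from h import *
s=snap('wrist');h=cv2.cvtColor(s['img'],cv2.COLOR_RGB2HSV)
m=cv2.inRange(h,(0,170,60),(8,255,255))|cv2.inRange(h,(172,170,60),(180,255,255));m[:,:262]=0;m[:,300:]=0;m[:165]=0;m[236:]=0
for v in range(170,236,6):
    x=np.nonzero(m[v])[0]
    if len(x):print(v,x.min(),x.max())
print(s['position'])
print('near top',onz(s,279,231,.151),onz(s,279,204,.151),'bolt',onz(s,336,197,.095))
E
```

```text
176 276 282
182 275 282
188 274 283
194 273 283
200 272 284
206 272 284
212 272 283
218 272 284
224 272 284
230 273 283
[0.56494597 0.18852766 0.36091446]
near top [0.48791723 0.17830858 0.151     ] [0.50886724 0.18140015 0.151     ] bolt [0.50841361 0.12798294 0.095     ]
```

Request:
{"fn": "step_arm", "kwargs": {"steps": [[[0, -0.1, 2.1], [0, 0, 0]], [[0, 0, 2], [0, 0, 0]], [[0, 0, 2], [0, 0, 0]], [[0, 0, 2], [0, 0, 0]], [[0, 0, 0], [0, 0, 0]], [[0, 0, 0], [0, 0, 0]]]}}

```text
clock: 3.52
tool_pos: [0.499, 0.1805, 0.1291]
eef_rot: [0.997, 0.073, 0.0, -0.0]
contact_force: [0.4, -0.7, -0.2]
opening: 1.0
finger_force: 0.0
```

Request:
{"fn": "step_arm", "kwargs": {"steps": [[[0, 0, 0], [0, 0, 0]], [[0, 0, 0], [0, 0, 0]], [[0, 0, 0], [0, 0, 0]], [[0, 0, 0], [0, 0, 0]], [[0, 0, 0], [0, 0, 0]], [[0, 0, 0], [0, 0, 0]], [[0, 0, 0], [0, 0, 0]], [[0, 0, 0], [0, 0, 0]]], "claw": -1, "grip_force": 45}}

```text
clock: 4.53
tool_pos: [0.4985, 0.1815, 0.1286]
eef_rot: [0.997, 0.073, 0.0, -0.001]
contact_force: [0.2, -0.2, -2.9]
opening: 0.129
finger_force: 45.0
```

Request:
{"fn": "step_arm", "kwargs": {"steps": [[[0, -0.4, 0], [0, 0, 0]], [[0, -0.4, 0], [0, 0, 0]], [[0, -0.4, 0], [0, 0, 0]], [[0, -0.4, 0], [0, 0, 0]], [[0, -0.4, 0], [0, 0, 0]], [[0, 0, 0], [0, 0, 0]], [[0, 0, 0], [0, 0, 0]]]}}

```text
clock: 5.4
tool_pos: [0.4959, 0.1981, 0.1284]
eef_rot: [0.997, 0.072, -0.0, 0.002]
contact_force: [2.6, -7.9, -0.3]
opening: 0.128
finger_force: 45.0
```

Request:
{"fn": "step_arm", "kwargs": {"steps": [[[0, -0.2, 0], [0, 0, 0]], [[0, -0.2, 0], [0, 0, 0]], [[0, 0, 0], [0, 0, 0]], [[0, 0, 0], [0, 0, 0]]]}}

```text
clock: 5.9
tool_pos: [0.4954, 0.2015, 0.1283]
eef_rot: [0.997, 0.072, -0.0, 0.002]
contact_force: [1.6, -7.6, 0.0]
opening: 0.134
finger_force: 45.0
```

Request:
{"fn": "step_arm", "kwargs": {"steps": [[[0, -0.2, 0], [0, 0, 0]], [[0, -0.2, 0], [0, 0, 0]], [[0, 0, 0], [0, 0, 0]], [[0, 0, 0], [0, 0, 0]]]}}

```text
clock: 6.4
tool_pos: [0.4949, 0.205, 0.1283]
eef_rot: [0.997, 0.072, -0.0, 0.002]
contact_force: [2.0, -8.9, -0.3]
opening: 0.132
finger_force: 45.0
```

Request:
{"fn": "step_arm", "kwargs": {"steps": [[[0, -0.2, 0], [0, 0, 0]], [[0, 0, 0], [0, 0, 0]], [[0, 0, 0], [0, 0, 0]]]}}

```text
clock: 6.78
tool_pos: [0.4948, 0.2057, 0.1283]
eef_rot: [0.997, 0.071, -0.0, 0.003]
contact_force: [2.6, -11.2, 0.7]
opening: 0.135
finger_force: 45.0
```

The force has risen and motion has stopped, so the latch is at its end stop. Now I'll lift along the hinge arc.

Request:
{"fn": "step_arm", "kwargs": {"steps": [[[0.12, 0, -0.6], [0, 0, 0]], [[0.15, 0, -0.59], [0, 0, 0]], [[0.16, 0, -0.6], [0, 0, 0]], [[0.17, 0, -0.57], [0, 0, 0]], [[0.19, 0, -0.58], [0, 0, 0]], [[0.2, 0, -0.58], [0, 0, 0]], [[0.23, 0, -0.57], [0, 0, 0]], [[0.23, 0, -0.56], [0, 0, 0]], [[0, 0, 0], [0, 0, 0]], [[0, 0, 0], [0, 0, 0]]]}}

```text
clock: 8.02
tool_pos: [0.5094, 0.2077, 0.1741]
eef_rot: [0.997, 0.071, -0.0, 0.003]
contact_force: [5.7, -8.7, -5.1]
opening: 0.128
finger_force: 45.0
```

```bash
python3 g.py '[.5,.2,.2]' 8.3; python3 -c "
from h import *
s=snap('scene');cv2.imwrite('pics/s2.png',cv2.resize(s['img'][120:360,200:440,::-1],(600,600),interpolation=cv2.INTER_CUBIC))"
```

```text
8.025 [0.5094 0.2077 0.1741] f [ 5.7 -8.7 -5.1] op 0.128 ff 44.98462308220269
[[0.99, 0.142, -0.0], [0.142, -0.99, -0.006], [-0.001, 0.006, -1.0]]
shift cm [-1.04  0.65 -2.59] turn deg [ 0.35  0.06 -0.12]
```

View pics/s2.png

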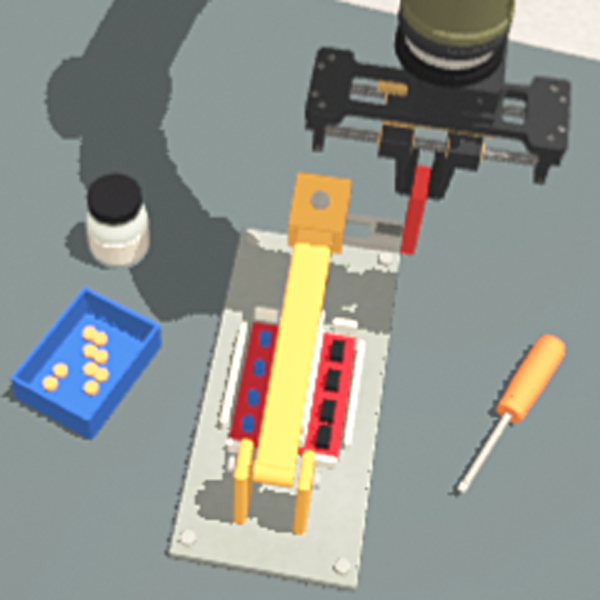

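The bar is rising with the tab still gripped, and the head at (320,200) in the crop is clear of the ball. The card and the other parts haven't moved. I'll carry on along the arc.

Request:
{"fn": "step_arm", "kwargs": {"steps": [[[0.25, 0, -0.56], [0, 0, 0]], [[0.26, 0, -0.55], [0, 0, 0]], [[0.28, 0, -0.54], [0, 0, 0]], [[0.28, 0, -0.54], [0, 0, 0]], [[0.31, 0, -0.53], [0, 0, 0]], [[0.31, 0, -0.52], [0, 0, 0]], [[0.34, 0, -0.51], [0, 0, 0]], [[0.34, 0, -0.5], [0, 0, 0]], [[0.36, 0, -0.49], [0, 0, 0]], [[0.37, 0, -0.49], [0, 0, 0]]]}}

```text
clock: 9.32
tool_pos: [0.5395, 0.2122, 0.2257]
eef_rot: [0.997, 0.072, -0.001, 0.003]
contact_force: [5.6, -9.3, -8.8]
opening: 0.133
finger_force: 45.0
```

Request:
{"fn": "step_arm", "kwargs": {"steps": [[[0.39, 0, -0.47], [0, 0, 0]], [[0.39, 0, -0.47], [0, 0, 0]], [[0, 0, 0], [0, 0, 0]], [[0, 0, 0], [0, 0, 0]], [[0, 0, 0], [0, 0, 0]], [[0, 0, 0], [0, 0, 0]], [[0, 0, 0], [0, 0, 0]], [[0, 0, 0], [0, 0, 0]]]}}

```text
clock: 10.32
tool_pos: [0.547, 0.2133, 0.2349]
eef_rot: [0.997, 0.072, -0.001, 0.003]
contact_force: [4.4, -8.7, -7.6]
opening: 0.13
finger_force: 45.0
```

```bash
python3 - <<'E'
from h import *
s=snap('scene');cv2.imwrite('pics/s3.png',cv2.resize(s['img'][120:360,200:440,::-1],(600,600),interpolation=cv2.INTER_CUBIC))
t=snap('top')
for n,q in(('s',s),('t',t)):
    m=cv2.inRange(cv2.cvtColor(q['img'],cv2.COLOR_RGB2HSV),(18,140,100),(34,255,255));m[:130]=0
    cv2.imwrite('pics/m%s.png'%n,m)
cv2.imwrite('pics/t3.png',cv2.resize(t['img'][130:290,200:360,::-1],(600,600),interpolation=cv2.INTER_CUBIC))
print(sensors.get_state())
E
```

```text
{'clock': 10.425, 'q': array([-0.45187188,  0.63324828, -0.00280409,  1.68284032,  0.00969212,
        0.83049635, -1.88818533]), 'qd': array([ 3.29567067e-04, -9.62019666e-05,  5.75611992e-05, -1.13931615e-03,
       -3.60348276e-04, -4.11942243e-04,  9.62825106e-05]), 'joint_torque': array([ -5.45034662, -54.25572753,  -3.5804826 , -16.77037239,
        -2.1411889 ,  -0.30232075,  -0.10566783]), 'tool_pos': array([0.54696214, 0.21332312, 0.23493304]), 'eef_rot': array([ 0.9974273 ,  0.07158957, -0.0012784 ,  0.00347631]), 'contact_force': array([ 4.10482703, -9.36577411, -7.65394534]), 'moment': array([-1.71532481, -0.56368009,  0.12777479]), 'finger_force': 44.99790777656017, 'opening': 0.13293600687902557}
```

View pics/s3.png

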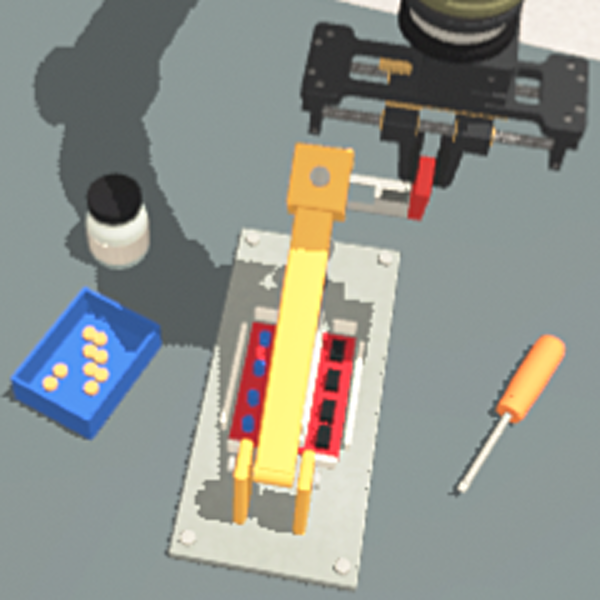

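View pics/t3.png

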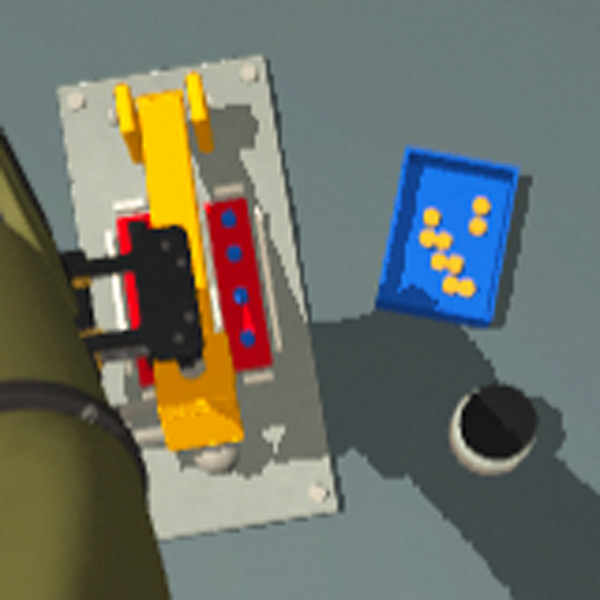

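The bolt on the head is at crop (319,177), which is scene pixel (327.6,190.8). I'll compute the bar angle from it.

```bash
python3 - <<'E'
from h import *
s=snap('scene');p,d=ray(s,327.6,190.8)
o=np.array([.5075,.127,0]);t=np.radians(8.3);n=np.array([-np.sin(t),np.cos(t),0]);x=np.array([np.cos(t),np.sin(t),0])
# bar end point closest to ray, swept over the hinge angle
f=np.linspace(0,1,201);P=o+np.outer(.23-.23*np.cos(f)+.011*np.sin(f),x);P[:,2]=.082+.23*np.sin(f)+.011*np.cos(f)
D=np.linalg.norm(np.cross(P-p,d),axis=1);print(f[D.argmin()],D.min())
E
```

```text
0.47500000000000003 0.0007314408592110059
```

```bash
python3 -c "
from plant import finish_job
print(finish_job())"
```

```text
the job is handed in; nothing more can be done
None
```

I drew the latch to its end stop with the bar still down, then lifted the bar to about 27–30° (0.475 rad from the camera). The job is handed in with the tab held at 45 N. The card and the parts around the jig look unmoved in the last pictures, but no verdict came back.

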